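# Close a sample transport box and read its contact stud with a touch wand

## Robot

A 7-joint arm with a two-finger parallel gripper is mounted at the origin on a cart in front of the work surface, level with it; the furniture and walls round the work are solid. World frame = base frame: x ahead of the robot, y to its left, z up, the work surface at z = 0. Lengths are in m, angles in degrees, forces in N, time in s.
With the tool pointing down it reaches from about 0.425 to 0.8 m from the base axis. Payload 8.3 kg.
Tool frame: the origin (TCP) lies midway between the tips of the shut fingers; the grasp point (between the pads) lies 19 mm behind it (r.grip_depth is the distance from the TCP to the grasp point, in m); z points along the fingers, y is the direction in which the jaws open and shut (so a half turn about z gives the same grasp; the last joint's range is limited). The gripper opens to 85 mm and grips with 20 to 120 N. Pads are 22 mm wide; open, the fingers measure 114 mm over their backs; the gripper's body (76 mm by 85 mm) begins 54 mm behind the grasp point. The pads swing forward as they close: fully open they stand 13 mm farther back than shut.
Start: joints at [67.672, 21.967, 0.94, 78.501, -0.361, 79.538, -2.664], TCP at [0.201, -0.592, 0.231] pointing down, gripper open.
Joint ranges: [-169.22, 169.22], [-14.56, 117.87], [-87.37, 89.26], [10.42, 133.3], [-82.24, 262.24], [0.94, 117.77], [-172.7, 172.7]. Speed limits (degrees/s): [136.94, 136.94, 172.46, 172.46, 180, 180, 180].

## Interface

Orientations are given as a 3x3 rotation matrix whose columns are the frame's x, y, z axes.
In Python, from station import r gives the robot as it stands.
- The arm moves only by the shell command python3 -m inch 'ROWS'. ROWS is JSON, a list of rows, each an object with "grip": the opening, from 0 (shut) to 1 (fully open); "delta_pos": the shift along the tool's x, y, z in cm, a list of three; "turn": the turn about the tool's z in rad. A call has 1 to 20 rows; each row shifts and turns the commanded pose from where the row before left it, along the tool's axes as they then stand; what a row does not reach is not made up. A row lasts 1/8 s, in which the tool goes at most 62.5 mm and 10.7 degrees, less where a joint would pass 70% of its speed; a pose out of reach is approached as far as the arm can. A call is refused whole if a number of a shift passes 6.25 or a number of a turn 0.188, either way. A call with a gripper value outside its range is refused whole. The fingers move at their own pace and stop on an object; the grip force is fixed at half the most. Time passes only in rows, so rows that do not move let the fingers close. It gives the time, the measured TCP pose, the force and the opening at its end, in the units of the state.
- r.get_state(): the state, without advancing time (a new reading comes with each control period).
- r.capture(name): name is "scene" or "top"; returns a dict with "pixels" (400x640x3 uint8, red, green, blue), "depth" (400x640 float32, m along the optical axis (not along the pixel's ray), 0 where there is no reading), "fx", "fy", "cx", "cy" (pixels), "cam_to_world" (4x4, takes a point from camera to world coordinates). Camera axes: x right, y down, z forward; pixel columns grow to the right and rows downward; lengths in m; the calibration is good to about 2 mm. A picture is of the moment at which its call begins.
- r.hand_in(): hands the job in, once; it reports no verdict.
Trained networks look in the newest picture that a camera, given by its name, has taken for a name from the list of things; names that differ only in an ending like _2 or _b are one class to them, and where a whole thing is asked for, a point or a joint stands for the part that bears it (a point fixed in the world has none). Each returns a list of dicts, best first, with "confidence" (0 to 1); they miss things now and then, are a little off and sometimes report something else, mostly with a low value. They report only what shows in the picture. A call takes as long as a camera call. They do not tell look-alikes from the thing itself.
- r.spot_in(camera, target): "xy" ([column, row] in pixels, amid what is visible of it).
- r.cut_out(camera, target): "mask" (400x640 bool, what is visible of it) and "xy" ([column, row] in pixels, amid what is visible of it).
The state is a dict: "t": time; "qpos": joint angles; "qd": joint speeds; "joint_efforts": joint torques, N m; "tcp_pos": TCP position; "eef_rot": TCP orientation; "force": force on the tool from outside, world axes, zero at the start; "torque": the same for the moment, N m; "gripper_width": opening from 0.0 (shut) to 1.0 (fully open).
Only numpy, scipy, OpenCV 4.12 (cv2) and the standard library are available. Lean on these libraries where they do the work, as an engineer would, in place of code of your own. Each camera call takes 0.05 s, during which the arm holds its last target. There are 200 camera calls.

## Task

Press the lid of the transport box down until it is fully home. Then take the reader wand out of its stand and touch its spring tip to the middle of the round steel stud on the lid's sloping shoulder, with the wand square to that slope and pressed only lightly, so that the spring tip gives about half way without bottoming. Finish while still holding the wand there; leave the sample cup, the amber vial and the roll of tape alone.

Things in the scene. Friction and masses are not known exactly. Their poses are not given: they have to be found in the camera images.
- transport_box: White plastic sample transport box, fixed to the counter by its feet. Lower part 130 mm (x) by 150 mm (y), 62 mm high, with a 2 mm wider grey rim at its top edge. Origin at the centre of its underside, z up; its front, with the ribs, faces its -x.
- box_lid (a joint): How far the press-on lid is pushed down, m: 0 = standing 12 mm proud, 0.012 = fully home (its stop). Slides straight down only, against 10 N of friction (its weight of 2.5 N helps); stays where left, never tilts. Lid 130 x 150 mm, 40 mm high: the rear half (box x -7 to +64 mm) is flat on top, the front half slopes down at 25 degrees toward the front (-x).
- lid_top (a point): Middle of the flat rear half of the lid's top, 71 x 140 mm, marked by a thin grey disc of 48 mm diameter; the place to press. With the lid home it is 102 mm above the counter, else up to 114 mm. It moves with the lid; axes as the box.
- stud (a point): Round steel stud, 24 mm diameter in a 32 mm grey ring, on the lid's sloping shoulder; the square slotted vent beside it (at box y = -32 mm) is not it. Origin: centre of its exposed face; z = outward normal, leaning 25 degrees from vertical toward the box's front (-x). With the lid home its centre is at box x -36, y +32, z 91 mm; it moves with the lid.
- stand: Grey plastic stand fixed to the counter, 74 x 74 mm and 60 mm high (foot 86 x 86 x 8 mm), with a round upright hole of 23 mm diameter, 56 mm deep, in the middle of its top. Origin at the centre of its underside, z up.
- reader: Loose reader wand, 0.12 kg, upright in the stand, tip down, flange on the stand's top; free to turn there. Origin: end of the extended spring tip (10 mm above the counter); z from tip to handle. From the tip: plunger d 10 mm to 14 mm, nose d 17 to 50, black flange d 34 to 58, square grey handle 24 x 24 mm (sides along x, y) to 131 mm (grip at about 95), cap to 134.
- reader_plunger (a joint): How far the wand's spring tip is pushed in, m: 0 = fully out, 0.012 = bottomed. The spring takes 1 N to start and 0.5 N more for each mm: about 4 N at half way (0.006).
- reader_tip (a point): The contact end of the spring tip, 6 mm flat, 10 mm over all; moves with the plunger. Axes as the wand.
- sample_cup: Bystander: white sample cup with screw lid, 46 mm diameter, 56 mm high, loose; origin at the centre of its underside.
- amber_vial: Bystander: small amber bottle with white cap, 33 mm diameter, 62 mm high, loose; origin at the centre of its underside.
- tape_roll: Bystander: roll of beige tape lying flat, 98 mm diameter, 25 mm high, loose; origin at the centre of its underside.
Mind the look-alikes: they are no part of the job. There is more than one size of the reader; the one meant has the size given above. What is shaped like the stand but red is not meant.

How it is judged:
By the outcome, as a careful person would: the job done as asked, in the order asked, and still so for the second after the job is handed in, while the arm keeps its last pose, push and grip.
It also fails if it takes over 58 s, if anything falls off the work surface, if the arm or the gripper's body presses on something with over 40 N, if the wrist force passes 120 N, or if a joint passes its speed limit or range.

## Working session

There is one attempt and no reset: what is moved stays moved. The work goes in short steps, Python scripts to look and compute and a shell command to move; the robot and the scene stay as the last step left them, time stands still between calls to the robot, and variables do not carry over. Pictures are saved under pics/ and viewed, about 8 in all and at most 12, crops included, and the job is handed in when it is done.

```bash
ls; mkdir -p pics; cat > h.py <<'E'
import numpy as np, cv2
from station import r
def cap(n,save=None):
    c=r.capture(n)
    if save: cv2.imwrite('pics/'+save,c['pixels'][:,:,::-1])
    return c
def pts(c):
    v,u=np.mgrid[0:400,0:640]; d=c['depth']
    P=np.stack([(u-c['cx'])/c['fx']*d,(v-c['cy'])/c['fy']*d,d,np.ones_like(d)],-1)@np.array(c['cam_to_world']).T
    P=P[...,:3]; P[d==0]=np.nan
    return P
E
python3 - <<'E'
from h import *
np.set_printoptions(precision=3,suppress=True)
print(r.get_state())
for n in ('scene','top'):
    c=cap(n,n+'0.png'); P=pts(c); print(n,np.array(c['cam_to_world']))
    for t in ['transport_box','box_lid','lid_top','stud','stand','reader','reader_tip','sample_cup','amber_vial','tape_roll']:
        for o in r.cut_out(n,t):
            m=o['mask']; print(t,round(o['confidence'],2),np.round(o['xy']),m.sum(),np.nanmedian(P[m],0),np.nanmax(P[m][:,2]))
E
```

```text
pics
{'t': 0.0, 'qpos': array([67.673, 22.014,  0.937, 78.563, -0.362, 79.539, -2.662]), 'qd': array([-0.07 , -0.118,  0.068, -0.001,  0.051,  0.015,  0.058]), 'joint_efforts': array([  0.   , -62.76 ,   0.845, -37.184,   0.016,   0.014,   0.   ]), 'tcp_pos': array([ 0.201, -0.591,  0.23 ]), 'eef_rot': array([[ 0.947,  0.321, -0.001],
       [ 0.321, -0.947,  0.002],
       [-0.   , -0.002, -1.   ]]), 'force': array([-0.427, -0.405,  0.551]), 'torque': array([0.033, 0.013, 0.014]), 'gripper_width': 1.000678429176232}
scene [[-0.862 -0.267  0.43   0.09 ]
 [-0.506  0.454 -0.733  0.62 ]
 [ 0.001 -0.85  -0.527  0.608]
 [ 0.     0.     0.     1.   ]]
transport_box 0.69 [254. 277.] 6971 [0.487 0.205 0.093] 0.11687850361987001
box_lid 0.69 [252. 265.] 4833 [0.496 0.192 0.105] 0.11687850361987001
lid_top 0.94 [254. 265.] 4826 [0.496 0.192 0.105] 0.11687850361987001
stud 0.6 [250. 266.] 4900 [0.497 0.192 0.105] 0.11687850361987001
stand 0.79 [340. 304.] 2582 [0.328 0.145 0.052] 0.06330014181108667
stand 0.77 [350. 213.] 1112 [ 0.462 -0.153  0.039] 0.06595362783932979
reader 0.77 [386. 199.] 1
[... 972 characters left out ...]
77 [224. 257.] 1405 [0.341 0.12  0.06 ] 0.06844817767804812
stand 0.66 [348. 201.] 1123 [ 0.471 -0.171  0.06 ] 0.1446858337116146
reader 0.81 [352. 188.] 238 [ 0.477 -0.175  0.132] 0.14918997246746035
reader 0.68 [336. 237.] 457 [ 0.366 -0.133  0.189] 0.19798289164941218
reader 0.61 [338. 150.] 139 [ 0.58  -0.146  0.083] 0.10532305433381395
reader 0.58 [201. 180.] 4027 [0.507 0.164 0.112] 0.121515845577302
sample_cup 0.82 [271. 138.] 294 [0.621 0.004 0.056] 0.06218651235400263
sample_cup 0.65 [202. 183.] 4580 [0.503 0.16  0.109] 0.121515845577302
amber_vial 0.65 [292. 222.] 209 [ 0.411 -0.031  0.06 ] 0.0675790298226846
tape_roll 0.75 [450. 237.] 556 [ 0.346 -0.383  0.025] 0.03246884754650514
```

```bash
python3 - <<'E'
import cv2,numpy as np
a=cv2.imread('pics/scene0.png')[150:350,150:470]; b=cv2.imread('pics/top0.png')[110:300,130:500]
a=cv2.resize(a,(800,500)); b=cv2.resize(b,(800,411))
cv2.imwrite('pics/a.png',a); cv2.imwrite('pics/b.png',b)
E
```

```text
(no output)
```

View pics/a.png

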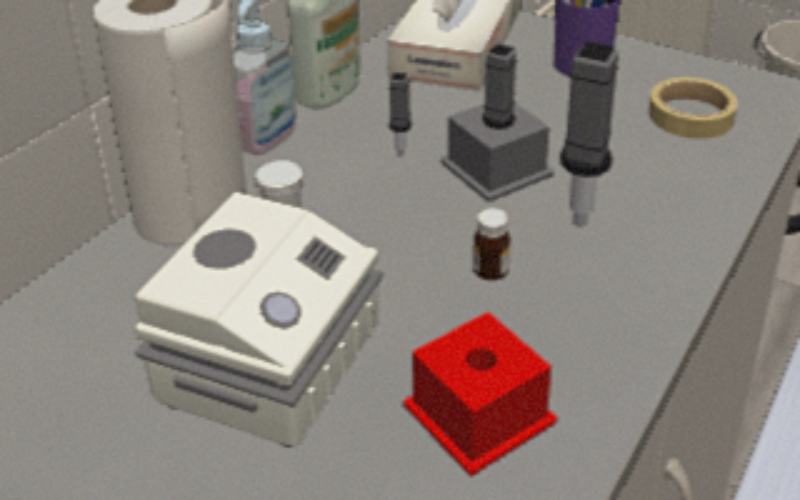

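View pics/b.png

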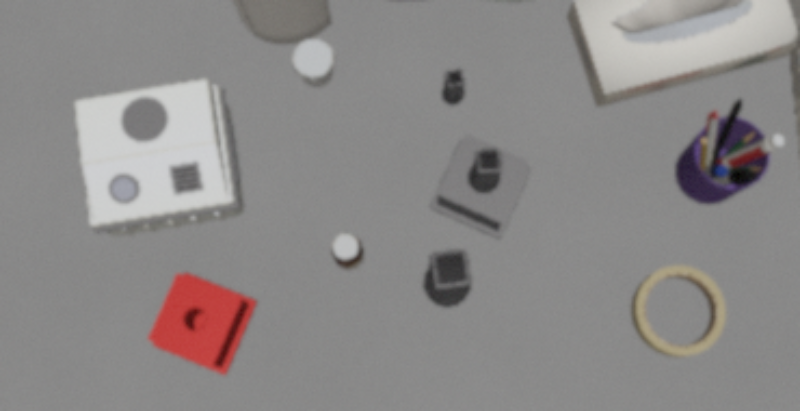

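Pictures 1 and 2: the box is at scene px (250,266), with the stud at lower centre and the vent beside it. Stands: grey at (350,213), red decoy at (340,304).
Wands (scene px): small at (312,196), medium in the grey stand at (349,186), large at (386,199). The medium one's top is at about 0.145 m, which fits 144 mm, so that's the one.

Next I'll measure precisely and check the interface docs.

```bash
python3 -m inch --help 2>&1 | head -20; python3 - <<'E'
from h import *
np.set_printoptions(precision=4,suppress=True)
print([a for a in dir(r) if a[0]!='_'], r.grip_depth)
def ray(c,u,v,z):
    M=np.array(c['cam_to_world']); d=M[:3,:3]@[(u-c['cx'])/c['fx'],(v-c['cy'])/c['fy'],1]; o=M[:3,3]
    return o+d*(z-o[2])/d[2]
for n in ('top','scene'):
    c=cap(n); P=pts(c); g=c['pixels'].astype(float); print(n,c['fx'],c['cx'],c['cy'])
    o=r.cut_out(n,'box_lid')[0]; m=o['mask']
    m=cv2.morphologyEx(m.astype(np.uint8),cv2.MORPH_CLOSE,np.ones((9,9)))
    m=cv2.erode(m,np.ones((5,5)))>0
    gr=g.mean(-1); k=(m&(gr<np.median(gr[m])-28)).astype(np.uint8)
    nn,lab,st,ce=cv2.connectedComponentsWithStats(k)
    for i in range(1,nn):
        if st[i,4]>25:
            q=P[lab==i]; print(ce[i],st[i],g[lab==i].mean(0).round(),np.nanmedian(q,0))
    # flat top plane height
    fl=m&(P[...,2]>0.108); print('flat z',np.nanmedian(P[fl][:,2]))
    for rd in r.cut_out(n,'reader'):
        mm=rd['mask']; 
        if abs(np.nanmedian(P[mm][:,0])-.477)<.02:
            t=mm&(P[...,2]>.136); q=P[t]; print('cap',t.sum(),np.nanmean(q,0),cv2.minAreaRect((q[:,:2]*1000).astype(np.float32)))
            v,u=np.nonzero(t); print('ray',ray(c,u.mean(),v.mean(),.144))
    G=g; hsv=cv2.cvtColor(c['pixels'],cv2.COLOR_RGB2HSV)
    for s in r.cut_out(n,'stand'):
        mm=s['mask']; q=P[mm&(abs(P[...,2]-.06)<.005)]
        print('stand',np.nanmean(q,0),cv2.minAreaRect((q[:,:2]*1000).astype(np.float32)))
    fq=P[(P[...,2]>.05)&(P[...,2]<.13)&m]; print('lid rect',cv2.minAreaRect((fq[:,:2]*1000).astype(np.float32)))
t=cv2.imread('pics/top0.png'); s=cv2.imread('pics/scene0.png')
cv2.imwrite('pics/c.png',np.hstack([cv2.resize(t[165:225,315:385],(400,343),interpolation=2),cv2.resize(s[155:215,315:385],(400,343),interpolation=2)]))
E
```

```text
invalid input: not JSON, or not a number
['MotionError', 'capture', 'cut_out', 'get_state', 'grip_depth', 'hand_in', 'spot_in'] 0.0187
top 485.0124376303365 320.827129970577 192.85775942231592
[229.7907 169.8488] [226 151   9  43  86] [157. 157. 154.] [0.5325 0.1004 0.1006]
[196.4127 164.7175] [186 155  22  21 361] [130. 130. 130.] [0.5411 0.1719 0.1157]
[215.6995 191.9563] [208 185  16  15 183] [124. 123. 124.] [0.4818 0.1301 0.1026]
[186.9375 196.625 ] [180 190  15  14 160] [154. 155. 161.] [0.472  0.1933 0.103 ]
flat z 0.1146770543498693
cap 118 [ 0.484  -0.1756  0.1432] ((484.7571105957031, -175.83233642578125), (21.602027893066406, 22.533832550048828), 88.42797088623047)
ray [ 0.4838 -0.1756  0.144 ]
stand [0.342  0.1261 0.061 ] ((342.6408386230469, 126.85650634765625), (75.05474853515625, 73.92231750488281), 67.13148498535156)
stand [ 0.4811 -0.1755  0.0612] ((485.71209716796875, -176.4615020751953), (73.89173889160156, 75.65238952636719), 64.38072967529297)
stand [0.4901 0.139  0.0619] ((478.8088684082031, 147.0071258544922), (30.652076721191406, 150.22474670410156), 38.884826
[... 540 characters left out ...]
57  28 461] [138. 134. 123.] [0.5095 0.238  0.0973]
[239.2098 293.4911] [207 282  63  22 224] [138. 135. 124.] [0.4852 0.2389 0.0816]
flat z 0.11385320979767277
cap 55 [ 0.477  -0.1721  0.1415] ((476.7469482421875, -174.66168212890625), (24.060583114624023, 18.185688018798828), 80.43215942382812)
ray [ 0.4749 -0.1678  0.144 ]
stand [ 0.4754 -0.1666  0.0601] ((480.1258544921875, -177.33334350585938), (76.79951477050781, 78.60328674316406), 64.30541229248047)
stand [0.3367 0.1295 0.0601] ((338.6607666015625, 126.29914855957031), (75.8097915649414, 76.82443237304688), 66.28231048583984)
lid rect ((504.8827819824219, 172.0779571533203), (125.62948608398438, 141.9742431640625), 8.055970191955566)
```

View pics/c.png

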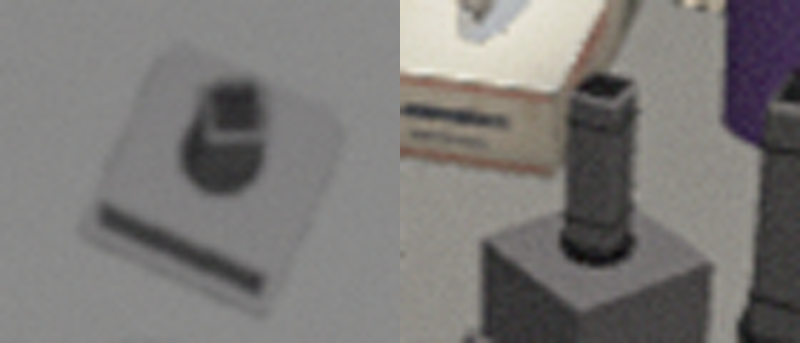

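Picture 3: the chosen wand (grey stand, scene px ~(349,186)) stands upright with its flange on the stand, and the handle is roughly world-aligned.

Now I'll shut the fingers and go above the lid disc at about (0.540, 0.172).

```bash
python3 -m inch '[{"grip":0,"delta_pos":[0,0,-2.5],"turn":0.163},{"grip":0,"delta_pos":[0,0,-2.5],"turn":0.163},{"grip":0,"delta_pos":[4.1,-4,0],"turn":0},{"grip":0,"delta_pos":[4.1,-4,0],"turn":0},{"grip":0,"delta_pos":[4.1,-4,0],"turn":0},{"grip":0,"delta_pos":[4.1,-4,0],"turn":0},{"grip":0,"delta_pos":[4.1,-4,0],"turn":0},{"grip":0,"delta_pos":[4.1,-4,0],"turn":0},{"grip":0,"delta_pos":[0.85,-4.8,0],"turn":0},{"grip":0,"delta_pos":[0.85,-4.8,0],"turn":0},{"grip":0,"delta_pos":[0.85,-4.8,0],"turn":0},{"grip":0,"delta_pos":[0.85,-4.8,0],"turn":0},{"grip":0,"delta_pos":[0.85,-4.8,0],"turn":0},{"grip":0,"delta_pos":[0.85,-4.8,0],"turn":0},{"grip":0,"delta_pos":[0.85,-4.8,0],"turn":0},{"grip":0,"delta_pos":[0.85,-4.8,0],"turn":0},{"grip":0,"delta_pos":[0.85,-4.8,0],"turn":0},{"grip":0,"delta_pos":[0.85,-4.8,0],"turn":0},{"grip":0,"delta_pos":[0.85,-4.8,0],"turn":0}]'
```

```text
t: 3.88
tcp_pos: [0.5398, 0.1777, 0.2816]
eef_rot: [[1.0, 0.0, 0.001], [0.0, -1.0, 0.0], [0.001, -0.0, -1.0]]
force: [0.7, -0.9, 0.1]
gripper_width: 0.002
```

```bash
python3 -m inch '[{"grip":0,"delta_pos":[0,0.5,5],"turn":0},{"grip":0,"delta_pos":[0,0,5],"turn":0},{"grip":0,"delta_pos":[0,0,4],"turn":0},{"grip":0,"delta_pos":[0,0,1.7],"turn":0},{"grip":0,"delta_pos":[0,0,0.3],"turn":0},{"grip":0,"delta_pos":[0,0,0.3],"turn":0},{"grip":0,"delta_pos":[0,0,0.3],"turn":0},{"grip":0,"delta_pos":[0,0,0],"turn":0}]'
```

```text
t: 4.88
tcp_pos: [0.5399, 0.1715, 0.1159]
eef_rot: [[1.0, 0.001, 0.001], [0.001, -1.0, 0.0], [0.001, -0.0, -1.0]]
force: [-0.7, -0.3, -0.6]
gripper_width: -0.0
```

```bash
python3 -m inch '[{"grip":0,"delta_pos":[0,0,0.2],"turn":0},{"grip":0,"delta_pos":[0,0,0.2],"turn":0},{"grip":0,"delta_pos":[0,0,0.2],"turn":0},{"grip":0,"delta_pos":[0,0,0.2],"turn":0},{"grip":0,"delta_pos":[0,0,0],"turn":0}]'; python3 -m inch '[{"grip":0,"delta_pos":[0,0,0.2],"turn":0},{"grip":0,"delta_pos":[0,0,0.2],"turn":0},{"grip":0,"delta_pos":[0,0,0],"turn":0}]'
```

```text
t: 5.5
tcp_pos: [0.5399, 0.1715, 0.1082]
eef_rot: [[1.0, 0.001, 0.001], [0.001, -1.0, 0.0], [0.001, -0.0, -1.0]]
force: [-1.7, -0.4, 5.4]
gripper_width: -0.001
t: 5.88
tcp_pos: [0.5399, 0.1715, 0.1042]
eef_rot: [[1.0, 0.001, 0.001], [0.001, -1.0, 0.0], [0.001, -0.0, -1.0]]
force: [-0.5, -0.6, 6.0]
gripper_width: -0.001
```

```bash
python3 -m inch '[{"grip":0,"delta_pos":[0,0,0.15],"turn":0},{"grip":0,"delta_pos":[0,0,0],"turn":0}]'; python3 -m inch '[{"grip":0,"delta_pos":[0,0,0.08],"turn":0},{"grip":0,"delta_pos":[0,0,0],"turn":0}]'
```

```text
t: 6.12
tcp_pos: [0.5399, 0.1716, 0.1027]
eef_rot: [[1.0, 0.001, 0.001], [0.001, -1.0, 0.0], [0.001, -0.0, -1.0]]
force: [-1.5, -0.0, 5.6]
gripper_width: 0.002
t: 6.38
tcp_pos: [0.5399, 0.1716, 0.1021]
eef_rot: [[1.0, 0.001, 0.001], [0.001, -1.0, 0.0], [0.001, -0.0, -1.0]]
force: [-3.1, 0.4, 7.4]
gripper_width: 0.002
```

```bash
python3 -m inch '[{"grip":0,"delta_pos":[0,0,0.06],"turn":0},{"grip":0,"delta_pos":[0,0,0],"turn":0}]'; python3 -m inch '[{"grip":0,"delta_pos":[0,0,0.04],"turn":0},{"grip":0,"delta_pos":[0,0,0],"turn":0}]'
```

```text
t: 6.62
tcp_pos: [0.54, 0.1715, 0.1021]
eef_rot: [[1.0, 0.001, 0.002], [0.001, -1.0, -0.0], [0.002, 0.0, -1.0]]
force: [-4.3, -1.8, 12.1]
gripper_width: -0.001
t: 6.88
tcp_pos: [0.54, 0.1716, 0.1021]
eef_rot: [[1.0, 0.001, 0.002], [0.001, -1.0, -0.0], [0.002, 0.0, -1.0]]
force: [-6.2, -3.3, 15.2]
gripper_width: -0.002
```

```bash
python3 -m inch '[{"grip":0,"delta_pos":[0,0,0.05],"turn":0},{"grip":0,"delta_pos":[0,0,0],"turn":0}]'; python3 -m inch '[{"grip":0,"delta_pos":[0,0,-5],"turn":0},{"grip":0,"delta_pos":[0,0,-5],"turn":0},{"grip":0,"delta_pos":[0,0,-5],"turn":0},{"grip":0,"delta_pos":[0,0,-4],"turn":0},{"grip":0,"delta_pos":[-0.8,4.9,0],"turn":0},{"grip":0,"delta_pos":[-0.8,4.9,0],"turn":0},{"grip":1,"delta_pos":[-0.8,4.9,0],"turn":0},{"grip":1,"delta_pos":[-0.8,4.9,0],"turn":0},{"grip":1,"delta_pos":[-0.8,4.9,0],"turn":0},{"grip":1,"delta_pos":[-0.8,4.9,0],"turn":0},{"grip":1,"delta_pos":[-0.9,4.9,0],"turn":0},{"grip":1,"delta_pos":[0,0,0],"turn":0}]'
python3 - <<'E'
from h import *
np.set_printoptions(precision=4,suppress=True)
for n in ('top','scene'):
    c=cap(n,n+'1.png'); P=pts(c); g=c['pixels'].astype(float).mean(-1)
    m=r.cut_out(n,'box_lid')[0]['mask']
    m=cv2.erode(cv2.morphologyEx(m.astype(np.uint8),cv2.MORPH_CLOSE,np.ones((9,9))),np.ones((5,5)))>0
    k=(m&(g<np.median(g[m])-28)).astype(np.uint8)
    nn,lab,st,ce=cv2.connectedComponentsWithStats(k)
    for i in range(1,nn):
        if st[i,4]>100: print(ce[i],st[i,4],np.nanmedian(P[lab==i],0))
E
```

```text
t: 7.12
tcp_pos: [0.54, 0.1716, 0.102]
eef_rot: [[1.0, 0.001, 0.002], [0.001, -1.0, -0.0], [0.002, 0.0, -1.0]]
force: [-7.3, -3.5, 18.9]
gripper_width: 0.0
t: 8.62
tcp_pos: [0.4813, -0.1766, 0.2893]
eef_rot: [[1.0, -0.007, -0.001], [-0.007, -1.0, -0.001], [-0.001, 0.001, -1.0]]
force: [-0.4, 1.2, -0.1]
gripper_width: 0.998
[197.735  166.1083] 351 [0.5414 0.1717 0.1038]
[216.8305 193.1977] 177 [0.4819 0.13   0.0906]
[188.4248 197.8824] 153 [0.4719 0.1932 0.0916]
[240.0092 253.9052] 327 [0.538  0.1721 0.1029]
[278.4167 257.474 ] 192 [0.478  0.132  0.0899]
[262.2462 278.4874] 199 [0.468  0.1953 0.0907]
[230.6416 286.5913] 438 [0.509  0.2377 0.0859]
```

The lid is home: the stop was felt at TCP z 0.102, and both cameras show the lid 12 mm lower. Now I'll descend over the wand and grip.

```bash
python3 -m inch '[{"grip":1,"delta_pos":[0,0,5],"turn":0},{"grip":1,"delta_pos":[0,0,5],"turn":0},{"grip":1,"delta_pos":[0,0,5],"turn":0},{"grip":1,"delta_pos":[0,0,3.5],"turn":0},{"grip":1,"delta_pos":[0,0,1.8],"turn":0},{"grip":1,"delta_pos":[0,0,0],"turn":0}]'
python3 - <<'E'
from h import *
for n in ('top','scene'): cap(n,n+'2.png')
t=cv2.imread('pics/top2.png'); s=cv2.imread('pics/scene2.png')
cv2.imwrite('pics/d.png',np.hstack([cv2.resize(t[150:250,300:400],(400,400),interpolation=2),cv2.resize(s[130:230,290:390],(400,400),interpolation=2)]))
E
```

```text
t: 9.57
tcp_pos: [0.4822, -0.1699, 0.0853]
eef_rot: [[1.0, 0.003, -0.003], [0.003, -1.0, 0.002], [-0.003, -0.002, -1.0]]
force: [-0.4, 0.3, -0.2]
gripper_width: 1.0
```

View pics/d.png

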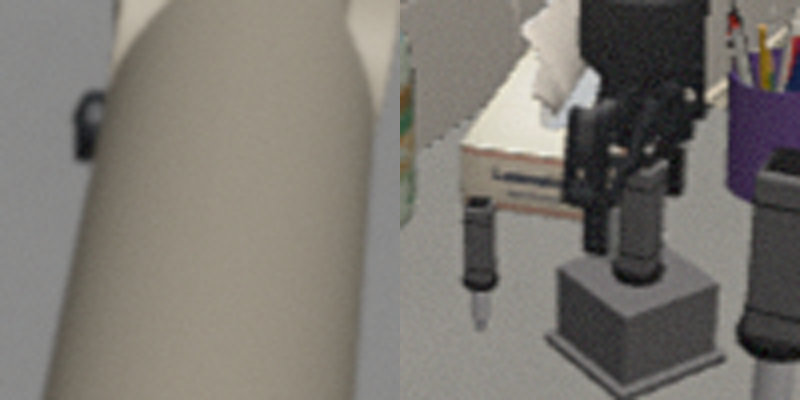

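Picture 4: in the scene view (right) the open jaws straddle the handle, with the far finger behind it at crop px (595,240). TCP y is 5 mm off the wand, so I'll centre, then close.

```bash
python3 -m inch '[{"grip":1,"delta_pos":[0,0.5,0],"turn":0},{"grip":0,"delta_pos":[0,0,0],"turn":0},{"grip":0,"delta_pos":[0,0,0],"turn":0},{"grip":0,"delta_pos":[0,0,0],"turn":0},{"grip":0,"delta_pos":[0,0,0],"turn":0},{"grip":0,"delta_pos":[0,0,0],"turn":0},{"grip":0,"delta_pos":[0,0,0],"turn":0}]'
```

```text
t: 10.55
tcp_pos: [0.483, -0.1767, 0.0867]
eef_rot: [[1.0, 0.001, 0.0], [0.001, -1.0, -0.0], [0.0, 0.0, -1.0]]
force: [-0.1, -0.8, 2.6]
gripper_width: 0.271
```

```bash
python3 -m inch '[{"grip":0,"delta_pos":[0,0,-1.5],"turn":0},{"grip":0,"delta_pos":[0,0,-1.5],"turn":0},{"grip":0,"delta_pos":[0,0,0],"turn":0},{"grip":0,"delta_pos":[-0.4,0,0.0],"turn":0},{"grip":0,"delta_pos":[-0.2,0,0.0],"turn":0},{"grip":0,"delta_pos":[-0.2,0,0.0],"turn":0},{"grip":0,"delta_pos":[0,0,0],"turn":0}]'; python3 -m inch '[{"grip":0,"delta_pos":[-0.2,0,0.05],"turn":0},{"grip":0,"delta_pos":[-0.2,0,0.05],"turn":0},{"grip":0,"delta_pos":[0,0,0],"turn":0}]'
```

```text
t: 11.42
tcp_pos: [0.4766, -0.1766, 0.117]
eef_rot: [[1.0, 0.001, 0.004], [0.001, -1.0, -0.0], [0.004, 0.0, -1.0]]
force: [7.1, -0.3, -2.7]
gripper_width: 0.275
t: 11.8
tcp_pos: [0.4737, -0.1767, 0.1169]
eef_rot: [[1.0, 0.002, 0.007], [0.002, -1.0, -0.001], [0.007, 0.001, -1.0]]
force: [8.7, -0.0, 1.7]
gripper_width: 0.277
```

```bash
python3 -m inch '[{"grip":0,"delta_pos":[-0.25,0,0.05],"turn":0},{"grip":0,"delta_pos":[-0.25,0,0.07],"turn":0},{"grip":0,"delta_pos":[-0.25,0,0.07],"turn":0},{"grip":0,"delta_pos":[-0.25,0,0.07],"turn":0},{"grip":0,"delta_pos":[-0.25,0,0.07],"turn":0},{"grip":0,"delta_pos":[0,0,0],"turn":0}]'
python3 - <<'E'
from h import *
cap('scene','scene3.png'); s=cv2.imread('pics/scene3.png')
cv2.imwrite('pics/e.png',cv2.resize(s[110:230,280:420],(700,600),interpolation=2))
E
```

```text
t: 12.55
tcp_pos: [0.4618, -0.1769, 0.1143]
eef_rot: [[1.0, 0.002, 0.008], [0.002, -1.0, -0.002], [0.008, 0.002, -1.0]]
force: [7.6, -0.1, 5.4]
gripper_width: 0.274
```

View pics/e.png

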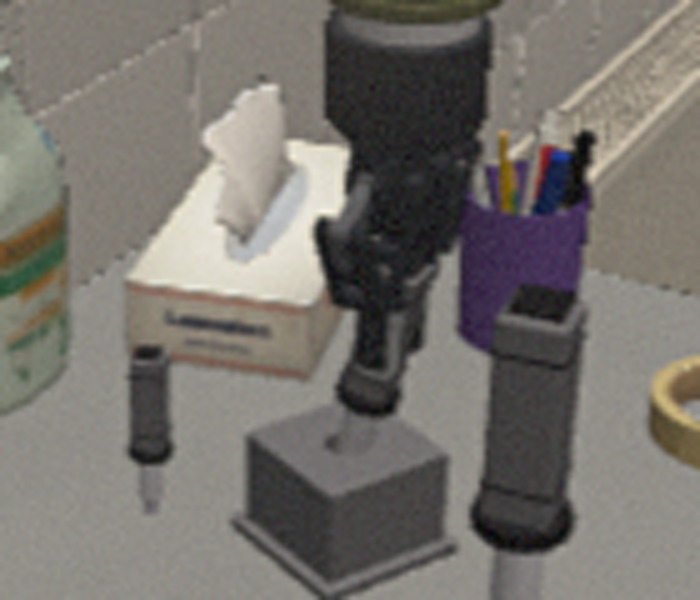

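Picture 5: the wand's nose leans against the hole rim at crop px (345,435) and the wand is pivoting in the jaws the right way, about 14° so far. Continuing.

```bash
python3 -m inch '[{"grip":0,"delta_pos":[-0.25,0,0.12],"turn":0},{"grip":0,"delta_pos":[-0.25,0,0.12],"turn":0},{"grip":0,"delta_pos":[-0.25,0,0.12],"turn":0},{"grip":0,"delta_pos":[-0.25,0,0.12],"turn":0},{"grip":0,"delta_pos":[-0.3,0,0.12],"turn":0},{"grip":0,"delta_pos":[0,0,0],"turn":0}]'; python3 -m inch '[{"grip":0,"delta_pos":[0.3,0,-0.5],"turn":0},{"grip":0,"delta_pos":[0.5,0,-2],"turn":0},{"grip":0,"delta_pos":[0.5,0,-4],"turn":0},{"grip":0,"delta_pos":[0,0,-4],"turn":0},{"grip":0,"delta_pos":[0,0,0],"turn":0}]'
cat > tilt.py <<'E'
from h import *
import sys
np.set_printoptions(precision=4,suppress=True)
# points of held wand below the fingers: near tool x-z plane
def wand(n,save=None):
    c=cap(n,save); P=pts(c); s=r.get_state(); T=s['eef_rot']; p=s['tcp_pos']
    L=(P-p)@T   # tool coords
    d=L-np.array([0,0,-r.grip_depth])
    w=(abs(L[...,1])<.02)&(L[...,2]>.006)&(L[...,2]<.075)&(abs(L[...,0])<.07)
    return c,P,L,w
if __name__=='__main__':
    for n in ('scene','top'):
        c,P,L,w=wand(n,sys.argv[1]+n+'.png'); print(n,w.sum())
        if w.sum()<40: continue
        q=L[w]
        zz=np.arange(.008,.076,.006); 
        for z in zz:
            k=abs(q[:,2]-z)<.003
            if k.sum()>3: print(round(z,3),k.sum(),q[k,0].min().round(4),q[k,0].max().round(4),q[k,0].mean().round(4),q[k,1].mean().round(4))
        v,u=np.nonzero(w); print('px',u.min(),u.max(),v.min(),v.max())
E
python3 tilt.py w4
```

```text
t: 13.35
tcp_pos: [0.4486, -0.1769, 0.1083]
eef_rot: [[1.0, 0.001, 0.008], [0.001, -1.0, -0.002], [0.008, 0.002, -1.0]]
force: [6.9, 0.0, 5.5]
gripper_width: 0.274
t: 13.98
tcp_pos: [0.4595, -0.1772, 0.2139]
eef_rot: [[1.0, 0.001, 0.004], [0.001, -1.0, -0.002], [0.004, 0.002, -1.0]]
force: [-0.1, -0.3, -2.0]
gripper_width: 0.275
scene 167
0.008 25 0.0021 0.0293 0.0141 -0.0092
0.014 36 0.0014 0.0285 0.0131 -0.0098
0.02 20 0.0015 0.0203 0.0077 -0.0086
0.026 10 0.0143 0.0289 0.0227 -0.0054
0.032 17 0.0148 0.0316 0.0221 -0.005
0.038 16 0.0159 0.0318 0.0241 -0.0059
0.044 15 0.0194 0.0355 0.0252 -0.0049
0.05 12 0.0229 0.0353 0.0285 -0.0057
0.056 8 0.0241 0.0364 0.0322 -0.0021
0.062 7 0.0298 0.0397 0.0347 -0.0033
px 344 360 147 167
top 0
```

```bash
python3 -m inch '[{"grip":0,"delta_pos":[-0.44,-4.5,0],"turn":0},{"grip":0,"delta_pos":[-0.44,-4.5,0],"turn":0},{"grip":0,"delta_pos":[-0.44,-4.5,0],"turn":0},{"grip":0,"delta_pos":[-0.44,-4.5,0],"turn":0},{"grip":0,"delta_pos":[-0.44,-4.5,0],"turn":0},{"grip":0,"delta_pos":[-0.44,-4.5,0],"turn":0},{"grip":0,"delta_pos":[-0.44,-4.5,0],"turn":0},{"grip":0,"delta_pos":[-0.44,-4.7,0],"turn":0},{"grip":0,"delta_pos":[0,0,1.5],"turn":-0.153},{"grip":0,"delta_pos":[0,0,0],"turn":0},{"grip":0,"delta_pos":[0,0,0],"turn":0}]'
python3 tilt.py w5; python3 - <<'E'
import cv2
s=cv2.imread('pics/w5scene.png')
cv2.imwrite('pics/f.png',cv2.resize(s[170:310,200:360],(800,700),interpolation=2)[:600])
E
```

```text
t: 15.45
tcp_pos: [0.4226, 0.1843, 0.1957]
eef_rot: [[0.989, 0.149, -0.002], [0.149, -0.989, -0.001], [-0.002, 0.0, -1.0]]
force: [-0.6, 0.4, -0.2]
gripper_width: 0.269
scene 269
0.008 38 -0.0008 0.0295 0.0156 -0.01
0.014 54 0.0013 0.0287 0.015 -0.0121
0.02 55 -0.0004 0.0274 0.0079 -0.0093
0.026 8 0.0019 0.0143 0.006 -0.0089
0.032 15 0.0152 0.0288 0.0226 -0.0066
0.038 27 0.0149 0.0307 0.0219 -0.0057
0.044 23 0.0177 0.0343 0.0258 -0.006
0.05 22 0.0186 0.0364 0.0265 -0.0056
0.056 9 0.0217 0.0306 0.0253 -0.0052
0.062 11 0.0287 0.0358 0.0327 -0.0032
0.068 7 0.0301 0.0388 0.0333 -0.0019
px 265 285 237 264
top 0
```

View pics/f.png

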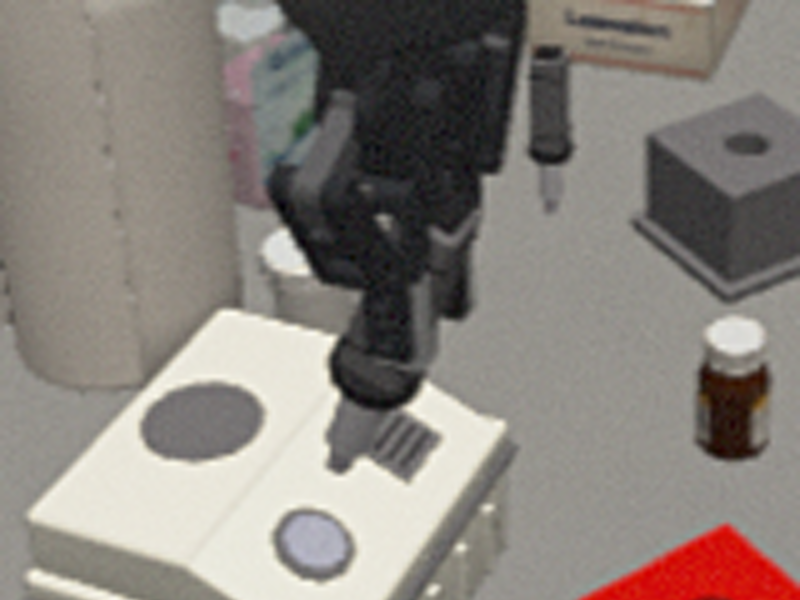

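Picture 6: the leaning wand is above the lid, with its tip at scene px ~(268,263) and the stud at ~(262.6,278.6). Next I'll fit the wand model to the depth points to get its actual tilt.

```bash
cat > fit.py <<'E'
from tilt import *
from scipy.optimize import least_squares
CY=[(0,14,5),(14,50,8.5),(50,58,17)]
def frame(th,ph):
    a=-np.array([np.sin(th)*np.cos(ph),np.sin(ph),np.cos(th)*np.cos(ph)]) # tip->handle in tool axes
    return a
def sdf(p,x):
    th,ph,ox,oy,s=x; a=frame(th,ph); g=np.array([ox,oy,-18.7]); tip=g-a*s
    d=p-tip; h=d@a; rho=np.linalg.norm(d-np.outer(h,a),axis=1)
    S=[]
    for h0,h1,R in CY:
        dx=rho-R; dz=np.maximum(h0-h,h-h1)
        S.append(np.where((dx>0)&(dz>0),np.hypot(dx,dz),np.maximum(dx,dz)))
    return np.min(S,0),h
def run(N=5,n='scene'):
    Q=[]
    for i in range(N):
        c,P,L,w=wand(n); Q.append(L[w]*1000)
    q=np.vstack(Q); x=np.array([np.radians(24),0,0,0,95.4])
    for it in range(6):
        f,h=sdf(q,x); k=(abs(f)<(12 if it<2 else 5))&(h<57)&(h>-4)
        x=least_squares(lambda y:np.r_[sdf(q[k],y)[0],(y[4]-95.4)*np.sqrt(k.sum())/4,(y[1])*np.sqrt(k.sum())*20],x,loss='soft_l1').x
    print('n',k.sum(),'rms',np.sqrt((sdf(q[k],x)[0]**2).mean()).round(2),'tilt',np.degrees(x[:2]).round(2),'off,s',x[2:].round(2))
    s=r.get_state(); a=frame(*x[:2]); tip=np.array([x[2],x[3],-18.7])-a*x[4]
    print('tip tool',tip.round(1),'world',(s['tcp_pos']+s['eef_rot']@tip/1000).round(4),'axis',(s['eef_rot']@a).round(3))
    return x,c
if __name__=='__main__':
    run(); run()
E
python3 fit.py
```

```text
n 753 rms 0.7 tilt [21.05 -0.1 ] off,s [ 2.65  1.1  95.33]
tip tool [36.9  0.9 70.3] world [0.4596 0.1898 0.1262] axis [-0.355 -0.056  0.933]
n 725 rms 0.71 tilt [20.72 -0.03] off,s [ 3.15  0.98 95.44]
tip tool [36.9  0.9 70.6] world [0.4595 0.19   0.1257] axis [-0.35  -0.055  0.935]
```

```bash
python3 - <<'E'
from h import *
np.set_printoptions(precision=4,suppress=True)
S=np.array([.468,.1953,.0907]); bx=np.array([.988,.152]); by=np.array([-.152,.988])
for nm in ('scene','top'):
    A=[]
    for i in range(3):
        c=cap(nm); P=pts(c); d=P[...,:2]-S[:2]; x=d@bx; y=d@by
        k=(abs(x)<.022)&(y>-.09)&(y<.03)&(abs(P[...,2]-.0907-x*.466)<.008); A.append(P[k])
    A=np.vstack(A); c0=A.mean(0); n=np.linalg.svd(A-c0,full_matrices=False)[2][2]; n*=np.sign(n[2]); res=(A-c0)@n
    print(nm,len(A),n,'lean',np.degrees(np.arccos(n[2])),'dir',np.degrees(np.arctan2(-n[1],-n[0])),res.std(), 'z at stud',c0[2]-((S-c0)[:2]@n[:2])/n[2])
E
```

```text
scene 3362 [-0.4283 -0.0605  0.9016] lean 25.630955315157543 dir 8.036215866806693 0.0014337958439899143 z at stud 0.08854619958078794
top 2015 [-0.4422 -0.0566  0.8951] lean 26.47492736397435 dir 7.300147373612917 0.0020063822394386505 z at stud 0.08697593564139405
```

The wand leans about 21° and the slope measures about 25.5° in the same camera, so it needs about 4.5° more. I'll take it back to the grey stand's hole for a further pivot.

```bash
python3 -m inch '[{"grip":0,"delta_pos":[0,0,-2],"turn":0.150},{"grip":0,"delta_pos":[0.2,4.5,0],"turn":0},{"grip":0,"delta_pos":[0.2,4.5,0],"turn":0},{"grip":0,"delta_pos":[0.2,4.5,0],"turn":0},{"grip":0,"delta_pos":[0.2,4.5,0],"turn":0},{"grip":0,"delta_pos":[0.2,4.5,0],"turn":0},{"grip":0,"delta_pos":[0.2,4.5,0],"turn":0},{"grip":0,"delta_pos":[0.2,4.5,0],"turn":0},{"grip":0,"delta_pos":[0.2,4.6,0],"turn":0},{"grip":0,"delta_pos":[0,0,2],"turn":0},{"grip":0,"delta_pos":[0,0,0],"turn":0},{"grip":0,"delta_pos":[0,0,0],"turn":0}]'
```

```text
t: 17.85
tcp_pos: [0.4405, -0.175, 0.1968]
eef_rot: [[1.0, 0.005, 0.0], [0.005, -1.0, 0.0], [0.0, -0.0, -1.0]]
force: [0.1, -0.1, -2.2]
gripper_width: 0.276
```

```bash
python3 -m inch '[{"grip":0,"delta_pos":[-0.2,0.2,3],"turn":0},{"grip":0,"delta_pos":[0,0,2.3],"turn":0},{"grip":0,"delta_pos":[0,0,0],"turn":0},{"grip":0,"delta_pos":[0.4,0,1.0],"turn":0},{"grip":0,"delta_pos":[0.4,0,1.0],"turn":0},{"grip":0,"delta_pos":[0,0,0],"turn":0}]'
python3 - <<'E'
from h import *
cap('scene','scene6.png'); s=cv2.imread('pics/scene6.png')
cv2.imwrite('pics/g.png',cv2.resize(s[160:230,310:390],(640,560),interpolation=2))
E
```

```text
t: 18.6
tcp_pos: [0.4462, -0.1773, 0.1226]
eef_rot: [[1.0, 0.004, -0.001], [0.004, -1.0, 0.001], [-0.001, -0.001, -1.0]]
force: [-0.1, 0.8, -1.4]
gripper_width: 0.276
```

View pics/g.png

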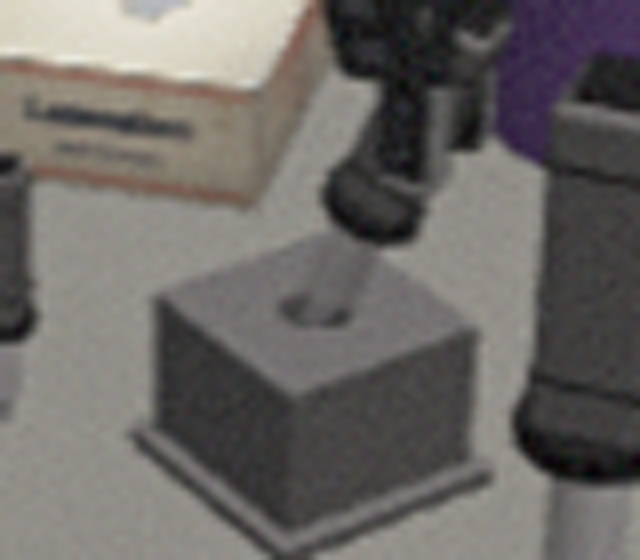

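Picture 7: the tip sits in the hole at crop px (320,310), with no contact force. Inserting further, then pushing toward -x.

```bash
python3 -m inch '[{"grip":0,"delta_pos":[0.35,0,0.9],"turn":0},{"grip":0,"delta_pos":[0,0,0],"turn":0},{"grip":0,"delta_pos":[-0.3,0,0.1],"turn":0},{"grip":0,"delta_pos":[-0.2,0,0.1],"turn":0},{"grip":0,"delta_pos":[-0.2,0,0.1],"turn":0},{"grip":0,"delta_pos":[-0.2,0,0.1],"turn":0},{"grip":0,"delta_pos":[0,0,0],"turn":0}]'
```

```text
t: 19.52
tcp_pos: [0.4439, -0.1776, 0.1121]
eef_rot: [[1.0, 0.005, 0.007], [0.005, -1.0, -0.001], [0.007, 0.001, -1.0]]
force: [7.6, 1.3, 0.9]
gripper_width: 0.277
```

```bash
python3 -m inch '[{"grip":0,"delta_pos":[-0.2,0,0.05],"turn":0},{"grip":0,"delta_pos":[-0.15,0,0.05],"turn":0},{"grip":0,"delta_pos":[0,0,0],"turn":0}]'; python3 -m inch '[{"grip":0,"delta_pos":[0.2,0,-0.5],"turn":0},{"grip":0,"delta_pos":[0,0,-2],"turn":0},{"grip":0,"delta_pos":[0,0,-3],"turn":0},{"grip":0,"delta_pos":[0,0,-3],"turn":0},{"grip":0,"delta_pos":[0,0,0],"turn":0},{"grip":0,"delta_pos":[0,0,0],"turn":0}]'; python3 fit.py
```

```text
t: 19.9
tcp_pos: [0.4404, -0.1776, 0.111]
eef_rot: [[1.0, 0.005, 0.007], [0.005, -1.0, -0.001], [0.007, 0.001, -1.0]]
force: [7.9, 0.6, -1.1]
gripper_width: 0.275
t: 20.65
tcp_pos: [0.4385, -0.1776, 0.1934]
eef_rot: [[1.0, 0.004, -0.001], [0.004, -1.0, 0.0], [-0.001, -0.0, -1.0]]
force: [0.9, 0.4, -1.4]
gripper_width: 0.269
n 500 rms 1.08 tilt [26.02 -0.02] off,s [ 2.8   1.33 95.44]
tip tool [44.7  1.3 67.1] world [ 0.4833 -0.1785  0.1262] axis [-0.437 -0.003  0.899]
n 504 rms 1.14 tilt [25.54  0.07] off,s [ 3.22  1.11 95.47]
tip tool [44.4  1.2 67.4] world [ 0.4835 -0.1787  0.1266] axis [-0.431 -0.001  0.902]
```

The tilt now fits at about 25.7°, matching the slope. Moving over the stud.

```bash
python3 -m inch '[{"grip":0,"delta_pos":[-0.25,-4.6,0],"turn":0},{"grip":0,"delta_pos":[-0.25,-4.6,0],"turn":0},{"grip":0,"delta_pos":[-0.25,-4.6,0],"turn":0},{"grip":0,"delta_pos":[-0.25,-4.6,0],"turn":0},{"grip":0,"delta_pos":[-0.25,-4.6,0],"turn":0},{"grip":0,"delta_pos":[-0.25,-4.6,0],"turn":0},{"grip":0,"delta_pos":[-0.25,-4.6,0],"turn":0},{"grip":0,"delta_pos":[-0.25,-4.4,0],"turn":0},{"grip":0,"delta_pos":[0,0,0],"turn":-0.149},{"grip":0,"delta_pos":[0,0,0.5],"turn":0},{"grip":0,"delta_pos":[0,0,0],"turn":0}]'; python3 fit.py
python3 - <<'E'
from h import *
np.set_printoptions(precision=4,suppress=True)
for n in ('scene',):
    c=cap(n,'scene8.png'); P=pts(c); g=c['pixels'].astype(float).mean(-1)
    m=r.cut_out(n,'box_lid')[0]['mask']
    m=cv2.erode(cv2.morphologyEx(m.astype(np.uint8),cv2.MORPH_CLOSE,np.ones((9,9))),np.ones((5,5)))>0
    k=(m&(g<np.median(g[m])-28)).astype(np.uint8)
    nn,lab,st,ce=cv2.connectedComponentsWithStats(k)
    for i in range(1,nn):
        if st[i,4]>100: print(ce[i],st[i,4],np.nanmedian(P[lab==i],0))
E
```

```text
t: 22.52
tcp_pos: [0.4177, 0.1874, 0.1886]
eef_rot: [[0.989, 0.148, -0.001], [0.148, -0.989, -0.0], [-0.001, 0.0, -1.0]]
force: [-0.5, 0.6, -2.4]
gripper_width: 0.276
n 694 rms 0.65 tilt [25.46 -0.03] off,s [ 3.55  1.03 95.43]
tip tool [44.6  1.  67.5] world [0.4622 0.1937 0.1219] axis [-0.425 -0.065  0.903]
n 698 rms 0.68 tilt [25.46 -0.04] off,s [ 3.65  0.99 95.38]
tip tool [44.7  0.9 67.4] world [0.4621 0.1941 0.1219] axis [-0.425 -0.066  0.903]
[240.0399 253.9172] 326 [0.5383 0.1728 0.1029]
[274.9872 261.2244] 156 [0.4669 0.1431 0.0892]
[262.202  278.4798] 198 [0.4682 0.1958 0.0908]
[230.0519 286.4334] 443 [0.5106 0.2378 0.0858]
```

```bash
python3 -m inch '[{"grip":0,"delta_pos":[0.14,-0.05,1.2],"turn":0},{"grip":0,"delta_pos":[0.14,-0.05,1.2],"turn":0},{"grip":0,"delta_pos":[0,0,0],"turn":0},{"grip":0,"delta_pos":[0,0,0],"turn":0}]'; python3 fit.py
python3 - <<'E'
from h import *
cap('scene','scene9.png'); s=cv2.imread('pics/scene9.png')
cv2.imwrite('pics/i.png',cv2.resize(s[235:295,235:305],(700,600),interpolation=2))
E
```

```text
t: 23.62
tcp_pos: [0.4203, 0.1898, 0.1651]
eef_rot: [[0.988, 0.152, -0.0], [0.152, -0.988, 0.0], [-0.0, -0.0, -1.0]]
force: [-0.0, -0.8, -0.3]
gripper_width: 0.269
n 657 rms 0.67 tilt [25.52 -0.  ] off,s [ 3.49  0.89 95.52]
tip tool [44.6  0.9 67.5] world [0.4649 0.1957 0.0981] axis [-0.426 -0.066  0.902]
n 655 rms 0.66 tilt [25.42 -0.16] off,s [ 3.74  1.07 95.42]
tip tool [44.7  0.8 67.5] world [0.4648 0.1957 0.0978] axis [-0.424 -0.068  0.903]
```

View pics/i.png

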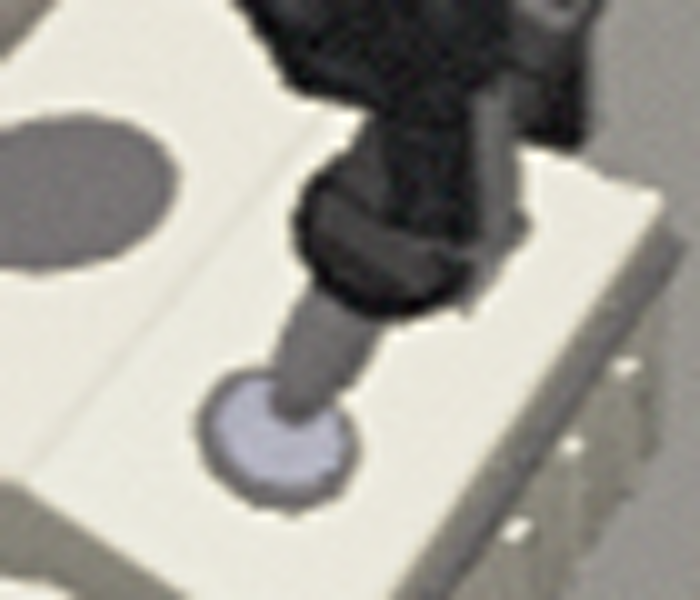

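```bash
python3 - <<'E'
from h import *
c=cap('scene'); M=np.linalg.inv(np.array(c['cam_to_world']))
for p in ([.4648,.1957,.0979],[.4682,.1958,.0908]):
    q=M@np.r_[p,1]; print(q[0]/q[2]*c['fx']+c['cx'],q[1]/q[2]*c['fy']+c['cy'])
E
python3 -m inch '[{"grip":0,"delta_pos":[0.2,0,0.45],"turn":0},{"grip":0,"delta_pos":[0.08,0,0.18],"turn":0},{"grip":0,"delta_pos":[0,0,0],"turn":0},{"grip":0,"delta_pos":[0,0,0],"turn":0}]'
python3 -m inch '[{"grip":0,"delta_pos":[0.085,0,0.18],"turn":0},{"grip":0,"delta_pos":[0,0,0],"turn":0},{"grip":0,"delta_pos":[0,0,0],"turn":0}]'
python3 -c "
from station import r
print(r.get_state()['force'])"
```

```text
263.3020260917922 276.25490009928444
262.0774188327636 278.555157878338
t: 24.72
tcp_pos: [0.4232, 0.1901, 0.1589]
eef_rot: [[0.988, 0.152, -0.0], [0.152, -0.988, 0.0], [-0.0, -0.0, -1.0]]
force: [-1.0, -0.1, -0.3]
gripper_width: 0.276
t: 25.1
tcp_pos: [0.424, 0.1903, 0.1572]
eef_rot: [[0.988, 0.152, 0.0], [0.152, -0.988, 0.0], [0.0, -0.0, -1.0]]
force: [0.2, -0.7, -1.3]
gripper_width: 0.271
[ 0.2197953  -0.66360545 -1.32217759]
```

```bash
python3 -m inch '[{"grip":0,"delta_pos":[0.085,0,0.18],"turn":0},{"grip":0,"delta_pos":[0,0,0],"turn":0}]'; python3 -m inch '[{"grip":0,"delta_pos":[0,0,0],"turn":0},{"grip":0,"delta_pos":[0,0,0],"turn":0}]' | grep force
python3 fit.py
python3 - <<'E'
from h import *
im=np.mean([cap('scene')['pixels'].astype(float) for _ in range(6)],0).astype(np.uint8)[:,:,::-1]
cv2.imwrite('pics/j.png',cv2.resize(im[255:290,245:285],(800,700),interpolation=2)[:600])
E
```

```text
t: 25.35
tcp_pos: [0.425, 0.1905, 0.1554]
eef_rot: [[0.988, 0.152, 0.0], [0.152, -0.988, 0.0], [0.0, -0.0, -1.0]]
force: [-1.0, 0.2, 0.0]
gripper_width: 0.274
force: [-0.6, -0.6, 0.5]
n 1085 rms 2.35 tilt [15.42 -8.45] off,s [ 15.92   9.95 105.28]
tip tool [43.6 -5.5 81.7] world [0.4672 0.2026 0.0737] axis [-0.238 -0.186  0.953]
n 1091 rms 2.37 tilt [16.53 -7.11] off,s [ 14.45   8.48 105.35]
tip tool [44.2 -4.6 81.5] world [0.4679 0.2017 0.0739] axis [-0.26  -0.166  0.951]
```

View pics/j.png

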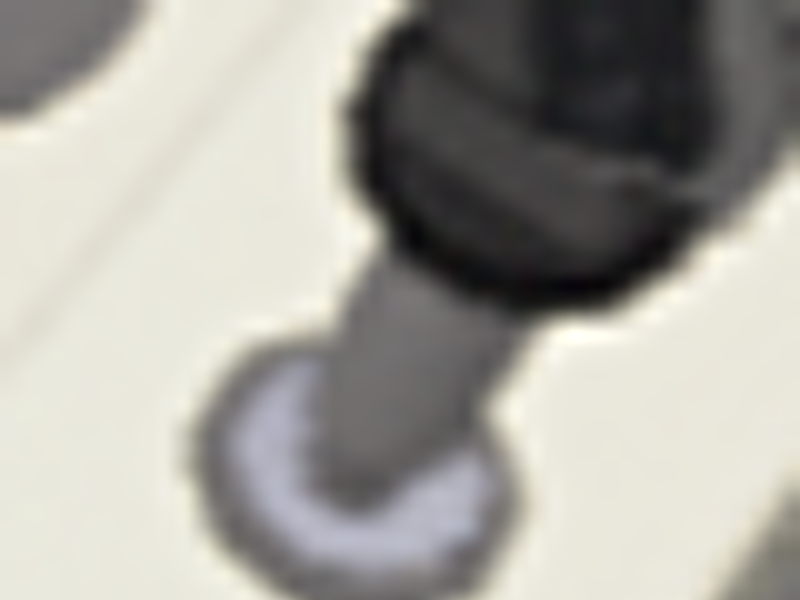

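Picture 9: the tip end is centred at crop px ~(355,475) and the stud ring at ~(352,467), so it is laterally within about 1 mm. (This fit is polluted by lid points that are now in the window, so I'm ignoring it.) Next I'll average the force while advancing.

```bash
cat > f.py <<'E'
from h import *
F=[];T=[]
for _ in range(8):
    r.capture('scene'); s=r.get_state(); F.append(s['force']); T.append(s['tcp_pos'])
F=np.array(F); n=np.array([-.425,-.066,.903]); t=np.mean(T,0)
print('F',F.mean(0).round(2),'std',F.std(0).round(2),'axial',(F@n).mean().round(2),'tcp',t.round(4),'adv',((np.array([.4203,.1898,.1651])-t)@n*1000).round(2))
E
python3 f.py; python3 -m inch '[{"grip":0,"delta_pos":[0.085,0,0.18],"turn":0},{"grip":0,"delta_pos":[0,0,0],"turn":0}]'|grep force; python3 f.py
```

```text
F [0.17 0.86 0.51] std [0.31 0.36 0.43] axial 0.33 tcp [0.4249 0.1904 0.1554] adv 10.78
force: [-0.4, 0.5, 1.4]
F [-0.15  0.77  1.42] std [0.44 0.53 0.51] axial 1.29 tcp [0.4257 0.1906 0.1536] adv 12.76
```

```bash
python3 -m inch '[{"grip":0,"delta_pos":[-0.17,0,-0.36],"turn":0},{"grip":0,"delta_pos":[-0.17,0,-0.36],"turn":0},{"grip":0,"delta_pos":[0,0,0],"turn":0},{"grip":0,"delta_pos":[0,0,0],"turn":0}]'|grep force; python3 f.py;  python3 f.py; python3 -m inch '[{"grip":0,"delta_pos":[0.17,0,0.36],"turn":0},{"grip":0,"delta_pos":[0.17,0,0.36],"turn":0},{"grip":0,"delta_pos":[0.06,0,0.135],"turn":0},{"grip":0,"delta_pos":[0,0,0],"turn":0},{"grip":0,"delta_pos":[0,0,0],"turn":0}]'|grep force; python3 f.py
```

```text
force: [-0.6, 0.1, -2.1]
F [-0.15 -0.08 -1.42] std [0.4  0.5  0.25] axial -1.21 tcp [0.4223 0.1899 0.1606] adv 4.89
F [-0.01  0.01 -2.  ] std [0.78 0.44 0.48] axial -1.8 tcp [0.4224 0.19   0.1607] adv 4.83
force: [-1.1, 0.1, 2.0]
F [-0.45 -0.21  1.83] std [0.3  0.58 0.44] axial 1.85 tcp [0.4264 0.1907 0.1523] adv 14.18
```

```bash
python3 -m inch '[{"grip":0,"delta_pos":[0.03,0,0.07],"turn":0},{"grip":0,"delta_pos":[0,0,0],"turn":0},{"grip":0,"delta_pos":[0,0,0],"turn":0}]'|grep -E 'force|t:'; python3 f.py
python3 - <<'E'
import fit,tilt
from h import *
# refit with lid points masked out (keep only points > 6 mm above slope plane)
ow=fit.wand; S=np.array([.468,.1955,.0905]); n=np.array([-.4176,-.0647,.9063])
def w2(nm,save=None):
    c,P,L,w=ow(nm,save); return c,P,L,w&(((P-S)@n)>.012)
fit.wand=w2
x,c=fit.run(); x,c=fit.run()
im=np.mean([cap('scene')['pixels'].astype(float) for _ in range(6)],0).astype(np.uint8)[:,:,::-1]
cv2.imwrite('pics/k.png',cv2.resize(im[255:290,245:285],(800,700),interpolation=2)[:640][:600])
E
```

```text
t: 30.15
eef_rot: [[0.988, 0.152, 0.0], [0.152, -0.988, 0.0], [0.0, -0.0, -1.0]]
force: [0.7, -0.0, 3.0]
F [-0.27  0.2   2.47] std [0.41 0.34 0.66] axial 2.33 tcp [0.4267 0.1907 0.1515] adv 15.0
n 508 rms 0.68 tilt [25.27 -0.06] off,s [ 4.07  0.95 95.42]
tip tool [44.8  0.8 67.6] world [0.4711 0.1967 0.0839] axis [-0.422 -0.066  0.904]
n 495 rms 0.67 tilt [25.14 -0.01] off,s [ 4.24  0.82 95.49]
tip tool [44.8  0.8 67.7] world [0.471  0.1967 0.0838] axis [-0.42  -0.065  0.905]
```

View pics/k.png

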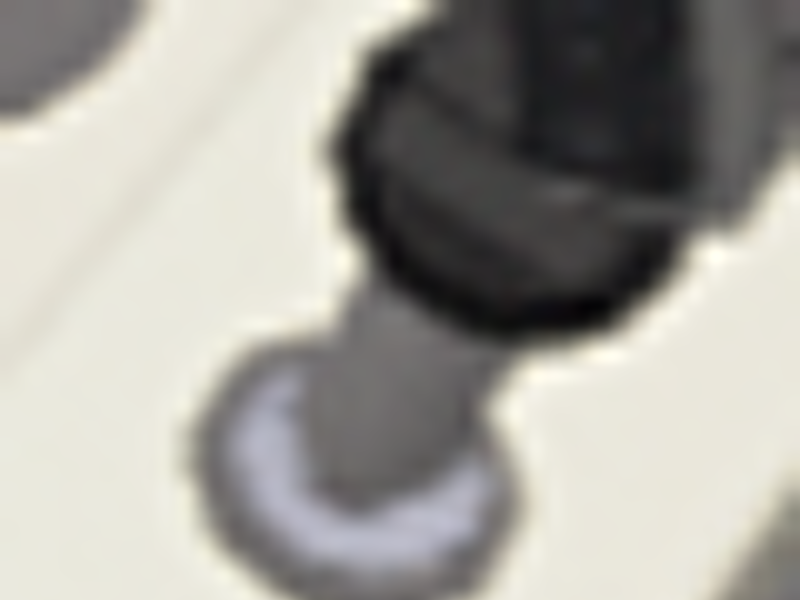

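Picture 10: the tip rests at crop px ~(352,472) inside the stud ring (centre ~(352,467)), and the plunger is visibly pushed in. Spring force is about 3.8 N above the free baseline, which is about 5.7 mm of travel. Tilt is 25.2°. Handing in.

```bash
python3 -c "
from station import r
print(r.hand_in()); s=r.get_state(); print(s['t'],s['force'],s['tcp_pos'])"
```

```text
the job is handed in; nothing more can be done
None
the job is handed in; nothing more can be done
```

The job is handed in at about 31 s: the lid is fully home and the wand's spring tip is held lightly on the middle of the stud. `hand_in()` gives no verdict.

- **Lid:** I pushed it down with shut fingers until it hit its stop at 102 mm, with about 19 N at the end. Both cameras then showed it about 12 mm lower than at the start.
- **Wand:** I took the medium-sized one from the grey stand. The moves can't tilt the tool, so I levered the wand against the rim of the stand's hole until it leaned in the jaws. The first try gave about 21°, so I went back once to correct it.

Last checks before handing in:

| Check | Measured | Wanted |
|---|---|---|
| Wand lean | 25.2°, axis within about 0.5° of the stud's normal | 25° |
| Tip offset from stud centre | under about 1 mm | centred |
| Spring force above the free baseline | about 3.8 N | about 4 N |
| Tip travel, from force | about 5.7 mm | about 6 mm |
| Tip travel, from the camera | about 7.6 mm | about 6 mm |

The two travel figures disagree by about 2 mm. I trusted the force one, because it rose at the spring's own rate as I advanced; both are well short of bottoming at 12 mm.

No move was aimed near the cup, vial or tape. I did not check their positions again at the end.

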